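# Switch on the lamp over the vaccine tray

### The arm

A 6-joint arm with a two-finger parallel gripper is mounted at the origin on the work surface. World frame = base frame: x ahead of the robot, y to its left, z up, the work surface at z = 0. Lengths are in mm, angles in rad, forces in N, time in s.
With the tool pointing down it reaches from about 350 to 800 mm from the base axis. Payload 7.3 kg.
Tool frame: the origin (TCP) lies at the very end of the fingers, on their centre line; the grasp point (between the pads) lies 19 mm behind it (ctrl.grip_depth is the distance from the TCP to the grasp point, in mm); z points along the fingers, y is the direction in which the jaws open and shut (so a half turn about z gives the same grasp; the last joint's range is limited). The gripper opens to 85 mm and grips with 20 to 120 N. Pads are 22 mm wide; open, the fingers measure 114 mm over their backs; the gripper's body (76 mm by 85 mm) begins 54 mm behind the grasp point. The pads swing forward as they close: fully open they stand 13 mm farther back than shut.
Start: joints at [0.979, 0.342, 1.524, -0, 1.275, -0.146], TCP at [226.358, 473.716, 231.322] pointing down, gripper open.
Joint ranges: [-2.53, 2.53], [-0.77, 2.02], [0.04, 2.7], [-1, 4.14], [0.28, 2.66], [-3.11, 3.11]. Speed limits (rad/s): [2.57, 2.57, 3.14, 3.14, 3.14, 3.14].

### API

Orientations are given as a rotation vector (axis times angle).
In Python, from rig import state, cams, order, models, ctrl gives the robot as it stands.
- The arm moves only by the tool play_rows, never from a script. Its argument "deltas" is a list that holds one entry, the list of rows, each a list of 7 numbers: the turn, a rotation vector about the tool's x, y, z in units of 5 degrees (1.0 is 5 degrees), then the shift along the tool's x, y, z in units of 50 mm (1.0 is 50 mm), then the closure in counts, from 0 (fully open) to 255 (shut). A call has 1 to 10 rows; each row shifts and turns the commanded pose from where the row before left it, along the tool's axes as they then stand; what a row does not reach is not made up. A row lasts 1/10 s, in which the tool goes at most 50 mm and 8.59 degrees, less where a joint would pass 70% of its speed; a pose out of reach is approached as far as the arm can. A call is refused whole if a number of a shift passes 1 or a number of a turn 1, either way. A call with a gripper value outside its range is refused whole. The fingers move at their own pace and stop on an object; "grip_force" is the grip in N (left out, the last holds). Time passes only in rows, so rows that do not move let the fingers close. It gives the time, the measured TCP pose, the force and the opening at its end, in the units of the state.
- state(): the state, without advancing time (a new reading comes with each control period).
- cams.read_camera(name): name is "scene" or "side" or "wrist"; returns a dict with "pixels" (400x640x3 uint8, blue, green, red), "mtx" (3x3 intrinsics, pixels), "k1" (the pictures are not rectified: a ray, as slopes to the right and down, at radius r is drawn at 1 + k1 r^2 times it, then the intrinsics apply), "extrinsics" (4x4, takes a point from world to camera coordinates); the wrist camera has in their place "hand_eye" (4x4, takes a point from camera to tool coordinates, whose origin is the TCP and whose axes are the flange's). Camera axes: x right, y down, z forward; pixel columns grow to the right and rows downward; lengths in mm; the calibration is good to about 2 mm. A picture is of the moment at which its call begins: read the wrist's pose just before it. There is no depth.
- order.job_done(): hands the job in, once; it reports no verdict.
Trained networks look in the newest picture that a camera, given by its name, has taken for a name from the list of things; names that differ only in an ending like _2 or _b are one class to them, and where a whole thing is asked for, a point or a joint stands for the part that bears it (a point fixed in the world has none). Each returns a list of dicts, best first, with "p" (0 to 1); they miss things now and then, are a little off and sometimes report something else, mostly with a low value. They report only what shows in the picture. A call takes as long as a camera call.
- models.search_frame(camera, query): "centre" ([column, row] in pixels, amid what is visible of it).
- models.trace(camera, query): "region" (400x640 bool, what is visible of it) and "centre" ([column, row] in pixels, amid what is visible of it).
The state is a dict: "t": time; "q": joint angles; "joint_velocities": joint speeds; "joint_torque": joint torques, N m; "tcp_pos": TCP position; "ee_rot": TCP orientation; "ft_force": force on the tool from outside, world axes, zero at the start; "torque": the same for the moment, N m; "gripper_width": finger opening in mm.
Only numpy, scipy, OpenCV 4.12 (cv2) and the standard library are available. Lean on these libraries where they do the work, as an engineer would, in place of code of your own. Each camera call takes 0.05 s, during which the arm holds its last target. There are 200 camera calls.

### The job

Switch on the lamp over the tray of vaccine vials: from below, push the green knob under the front lip of the lamp shelf fully up, and leave it up. Leave the red alarm knob beside it alone, and do not shove the tray of vials out of its place.

Things in the scene. Friction and masses are not known exactly. Their poses are not given: they have to be found in the camera images.
- lamp_switch_tip (a point): lowest point of the green lamp knob, a 36 mm ball on a stem under the front lip of the white lamp shelf; moves up with it. z up; x level, square to the shelf's front edge, pointing in under the shelf away from the robot. The knob hangs 48 mm below the board's underside, its axis 22 mm behind the front edge. A flat green disc on top of the board marks its place.
- lamp_switch (a joint): how far the green knob is pushed up, m: about 0 hanging (off), 0.012 at its upper stop (on); slides straight up against 3 N of friction and stays where left. The fixed shelf board: underside 240 mm above the table, 16 mm thick, 440 long (y), 160 deep (x), its front 90 mm clear on top; the space below is open, the two posts are at the rear corners, 118 mm farther in than the knobs.
- alarm_switch (a joint): the same for the red alarm knob: same shape, under the same front lip, 170 mm along it from the green one, to either side; a flat red disc on top of the board marks it. To be left hanging at 0.
- tray: open stainless tray 130 x 200 x 22 mm, holding three vials (tops up to 50 mm above the table), loose on the table under the lamp shelf; origin at the centre of its underside

How it is judged (in metres and radians):
At the end, for the whole second after the job is handed in: The green lamp knob is pushed up by at least 8 of its 12 mm and stays there, the red alarm knob is not pushed up (less than 4 mm), and the tray of vials is within 20 mm of where it stood (value of joint lamp_switch above 0.008 m and value of joint alarm_switch below 0.004 m and distance of tray from where it was at the start of the episode below 0.02 m); the robot touches nothing.
It fails at once if the red alarm knob is pushed up by more than 4 mm (value of joint alarm_switch above 0.004 m).
It fails at once if the tray of vials is shoved by more than 20 mm (distance of tray from where it was at the start of the episode above 0.02 m).
It also fails if it takes over 29 s, if anything falls off the work surface, if the arm or the gripper's body presses on something with over 40 N, if the wrist force passes 120 N, or if a joint passes its speed limit or range.

## Working session

There is one attempt and no reset: what is moved stays moved. The work goes in short steps, Python scripts to look and compute and a tool call to move; the robot and the scene stay as the last step left them, time stands still between calls to the robot, and variables do not carry over. Pictures are saved under pics/ and viewed, about 8 in all and at most 12, crops included, and the job is handed in when it is done.

Besides the shell and the picture viewer there is one more tool, called after ">>>" by a JSON object that holds its "api" and its "payload". play_rows: Moves the arm, as the interface text tells. Its arguments: {"type":"object","properties":{"deltas":{"type":"array","items":{"type":"array","items":{"type":"array","items":{"type":"number"}}}},"grip_force":{"type":"number"}},"required":["deltas"]}

```bash
mkdir -p pics; ls; cat > h.py <<'E'
import numpy as np, cv2
from rig import state, cams, order, models, ctrl
from scipy.spatial.transform import Rotation as R
def cam(n):
    s=state(); c=cams.read_camera(n)
    if n=="wrist":
        T=np.eye(4);T[:3,:3]=R.from_rotvec(s["ee_rot"]).as_matrix();T[:3,3]=s["tcp_pos"]
        c["E"]=np.linalg.inv(T@np.array(c["hand_eye"]))
    else: c["E"]=np.array(c["extrinsics"])
    return c
def ray(c,p):
    d=np.array([c["k1"],0,0,0,0],float)
    u=cv2.undistortPoints(np.array([[p]],float),np.array(c["mtx"],float),d)[0,0]
    Rm=c["E"][:3,:3];o=-Rm.T@c["E"][:3,3];v=Rm.T@np.array([u[0],u[1],1]);return o,v/np.linalg.norm(v)
def atz(c,p,z):
    o,v=ray(c,p);return o+v*(z-o[2])/v[2]
def tri(rs):
    A=sum(np.eye(3)-np.outer(v,v) for o,v in rs);b=sum((np.eye(3)-np.outer(v,v))@o for o,v in rs)
    x=np.linalg.solve(A,b);return x,[round(float(np.linalg.norm((np.eye(3)-np.outer(v,v))@(x-o))),1) for o,v in rs]
def proj(c,X):
    rv=cv2.Rodrigues(c["E"][:3,:3])[0]
    return cv2.projectPoints(np.array([X],float),rv,c["E"][:3,3],np.array(c["mtx"],float),np.array([c["k1"],0,0,0,0],float))[0][0,0]
E
python3 - <<'E'
from h import *
np.set_printoptions(precision=1,suppress=True)
print(state())
for n in ["scene","side","wrist"]:
    c=cam(n);cv2.imwrite(f"pics/{n}0.png",c["pixels"])
    print(n,c["k1"],np.linalg.inv(c["E"])[:3,3],np.linalg.inv(c["E"])[:3,2])
    for q in ["lamp_switch_tip","lamp_switch","alarm_switch","tray"]:
        print(q,[(r["p"],r["centre"],int(r["region"].sum())) for r in models.trace(n,q)][:3])
E
```

```text
pics
{'t': 0.0, 'q': array([ 1. ,  0.3,  1.5, -0. ,  1.3, -0.1]), 'joint_velocities': array([-0., -0.,  0.,  0.,  0., -0.]), 'joint_torque': array([  0. , -43.4, -24.6,  -0. ,   0. ,   0. ]), 'tcp_pos': array([226.1, 473.4, 230.6]), 'ee_rot': array([-0.7, -3.1,  0. ]), 'ft_force': array([-0.5,  0. , -0.7]), 'torque': array([ 0.,  0., -0.]), 'gripper_width': 85.62557916264753}
scene -0.02482036797149802 [1018.  -100.5  686.1] [-0.6  0.2 -0.8]
lamp_switch_tip []
lamp_switch []
alarm_switch []
tray [(0.74, [378.5, 283.8], 6026)]
side -0.10516770934449465 [253.5 411.7 697.1] [ 0.5 -0.5 -0.7]
lamp_switch_tip [(0.51, [264.4, 205.3], 296)]
lamp_switch [(0.89, [265.0, 205.9], 347)]
alarm_switch [(0.52, [359.0, 159.1], 289)]
tray [(0.64, [278.3, 259.6], 6927)]
wrist -0.022840838697897187 [167.2 502.  373.5] [ 0.2 -0.1 -1. ]
lamp_switch_tip []
lamp_switch []
alarm_switch []
tray []
```

View pics/side0.png

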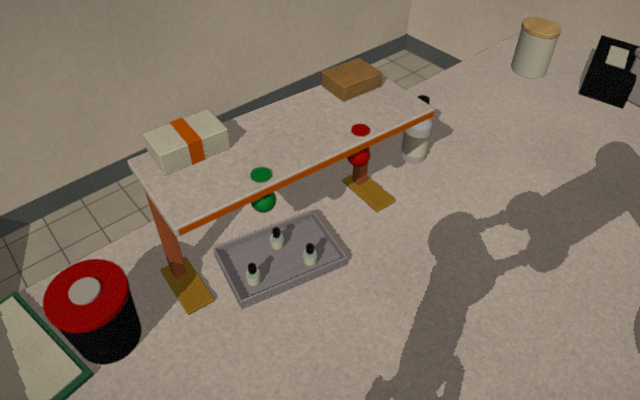

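View pics/scene0.png

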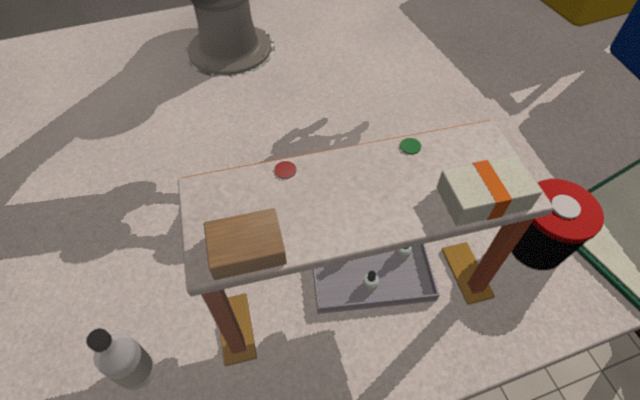

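The side view shows the green disc at about (261,174) with its knob at (264,203), and the red disc at (360,130) with its knob at (359,157). In the scene view the discs are at (410,146) and (285,170). I'll triangulate the discs and edge corners.

```bash
python3 - <<'E'
from h import *
np.set_printoptions(precision=1,suppress=True)
S=cam("scene");D=cam("side")
def blob(c,near,col):
    h=cv2.cvtColor(c["pixels"],cv2.COLOR_BGR2HSV)
    m=cv2.inRange(h,(45,120,40),(85,255,255)) if col=="g" else cv2.inRange(h,(0,150,60),(4,255,255))|cv2.inRange(h,(172,150,60),(180,255,255))
    n,l,s,ce=cv2.connectedComponentsWithStats(m)
    i=min((i for i in range(1,n) if s[i,4]>60),key=lambda i:np.hypot(*(ce[i]-near)))
    return ce[i],s[i]
P={}
for col,a,b in [("g",(410,146),(261,174)),("r",(285,170),(360,130))]:
    pa,sa=blob(S,a,col);pb,sb=blob(D,b,col);x,e=tri([ray(S,pa),ray(D,pb)])
    P[col]=x;print(col,pa,sa,pb,sb,x,e,"at z256:",atz(S,pa,256),atz(D,pb,256))
d=P["r"]-P["g"];print(np.linalg.norm(d),np.degrees(np.arctan2(d[1],d[0])))
for nm,a,b in [("left front",None,(180,229)),("right front",(180,179),(434,110))]:
    print(nm,[atz(c,p,256) for c,p in [(S,a),(D,b)] if p])
for nm,p in [("knob g",(264.5,203)),("knob r",(359,157))]: print(nm,atz(D,p,210))
for p in [(215,249),(316,213),(349,262),(242,304)]: print("tray",atz(D,p,22))
for p in [(252,266),(277,230),(310,245)]: print("vial",atz(D,p,50))
for p in [(186,310),(380,210)]: print("foot",atz(D,p,0))
E
```

```text
Traceback (most recent call last):
ValueError: min() iterable argument is empty
```

```bash
cat > m.py <<'E'
from h import *
np.set_printoptions(precision=1,suppress=True)
S=cam("scene");D=cam("side")
def blob(c,near,col):
    h=cv2.cvtColor(c["pixels"],cv2.COLOR_BGR2HSV)
    ref=h[near[1],near[0]].astype(int);print(ref)
    dh=np.abs((h[...,0].astype(int)-ref[0]+90)%180-90)
    m=((dh<8)&(h[...,1]>ref[1]*0.6)&(h[...,2]>ref[2]*0.7)).astype(np.uint8)
    n,l,s,ce=cv2.connectedComponentsWithStats(m)
    i=l[near[1],near[0]];return ce[i],s[i]
P={}
for col,a,b in [("g",(410,146),(261,174)),("r",(285,170),(360,130))]:
    pa,sa=blob(S,a,col);pb,sb=blob(D,b,col);x,e=tri([ray(S,pa),ray(D,pb)])
    P[col]=x;print(col,pa,sa,pb,sb,x,e,"at z256:",atz(S,pa,256),atz(D,pb,256))
d=P["r"]-P["g"];print(np.linalg.norm(d),np.degrees(np.arctan2(d[1],d[0])))
for nm,a,b in [("left front",None,(180,229)),("right front",(180,179),(434,110))]:
    print(nm,[atz(c,p,256) for c,p in [(S,a),(D,b)] if p])
for nm,p in [("knob g",(264.5,203)),("knob r",(359,157))]: print(nm,atz(D,p,210))
for p in [(215,249),(316,213),(349,262),(242,304)]: print("tray",atz(D,p,22))
for p in [(252,266),(277,230),(310,245)]: print("vial",atz(D,p,50))
for p in [(186,310),(380,210)]: print("foot",atz(D,p,0))
E
python3 m.py
```

```text
[ 62 111 119]
[ 70 239  93]
g [410.2 145.5] [401 138  20  16 236] [260.5 174.3] [251 168  20  14 221] [672.7 144.6 258.2] [0.3, 0.3] at z256: [670.8 145.5 256. ] [675.  143.6 256. ]
[  2 137 149]
[  1 255 127]
r [284.7 169.1] [274 161  22  17 295] [360.2 129.5] [352 124  18  12 174] [658.6 -25.1 258.3] [0.5, 0.5] at z256: [656.2 -25.1 256. ] [660.8 -26.9 256. ]
170.2912931284136 -94.76215368667977
left front [array([658.1, 274.7, 256. ])]
right front [array([ 629. , -154.4,  256. ]), array([ 623.6, -151.7,  256. ])]
knob g [667.3 146.5 210. ]
knob r [654.4 -22.3 210. ]
tray [791.2 178.5  22. ]
tray [743.3 -13.7  22. ]
tray [618.3  18.9  22. ]
tray [666.6 207.5  22. ]
vial [699.4 161.4  50. ]
vial [735.6  82.3  50. ]
vial [672.5  60.5  50. ]
foot [729.4 278.2   0. ]
foot [ 684.6 -128.3    0. ]
```

```bash
python3 - <<'E'
from h import *
import rig
print([ (n,[a for a in dir(getattr(rig,n)) if a[0]!='_']) for n in dir(rig) if n[0]!='_'])
print({a:getattr(ctrl,a) for a in dir(ctrl) if a[0]!='_'})
s=state();print(s["q"].round(4),s["tcp_pos"],R.from_rotvec(s["ee_rot"]).as_matrix().round(3))
print(np.array(cams.read_camera("wrist")["hand_eye"]).round(2))
E
```

```text
[('cams', ['read_camera']), ('ctrl', ['MotionError', 'grip_depth']), ('models', ['search_frame', 'trace']), ('order', ['job_done']), ('state', [])]
{'MotionError': <class 'rig.MotionError'>, 'grip_depth': 18.700000000000003}
[ 0.979   0.342   1.5241  0.      1.2754 -0.146 ] [226.33522018 473.73541438 231.3336469 ] [[-0.902  0.431  0.   ]
 [ 0.431  0.902  0.   ]
 [ 0.     0.    -1.   ]]
[[ 0.0000e+00 -9.7000e-01 -2.6000e-01  6.5600e+01]
 [ 1.0000e+00  0.0000e+00  0.0000e+00  7.0000e-02]
 [-0.0000e+00 -2.6000e-01  9.7000e-01 -1.4225e+02]
 [ 0.0000e+00  0.0000e+00  0.0000e+00  1.0000e+00]]
```

>>> {"api": "play_rows", "payload": {"deltas": [[[0,0,0,0,0,-1,255],[0,0,0,0,0,-1,255],[0,1,0,0,0,0,255],[0,1,0,0,0,0,255],[0,1,0,0,0,0,255],[0,1,0,0,0,0,255],[0,0,0,0,0,0,255]]], "grip_force": 40}}

```text
t: 1.7
tcp_pos: [227.8, 472.9, 330.3]
ee_rot: [-0.623, -2.727, -0.108]
ft_force: [-0.3, -0.2, -1.5]
gripper_width: -0.2
```

```bash
cat >> h.py <<'E'
import json
def log():
    s=state();open("log.txt","a").write(json.dumps([list(map(float,s[k])) for k in("q","tcp_pos","ee_rot")])+"\n")
    print(s["t"],s["q"].round(3),s["tcp_pos"].round(1));print(R.from_rotvec(s["ee_rot"]).as_matrix().round(3))
E
python3 -c "from h import *;log()"
```

```text
1.7 [ 0.777  0.315  1.343  0.328  1.606 -0.353] [227.8 472.9 330.3]
[[-0.846  0.434 -0.31 ]
 [ 0.408  0.901  0.147]
 [ 0.343 -0.002 -0.939]]
```

>>> {"api": "play_rows", "payload": {"deltas": [[[1,0,0,0,0,-0.5,255],[1,0,0,0,0,-0.5,255],[1,0,0,0,0,0,255],[1,0,0,0,0,0,255],[0,0,0,0,0,0,255]]]}}

```text
t: 2.2
tcp_pos: [242.6, 469.6, 376.2]
ee_rot: [-0.515, -2.656, 0.365]
ft_force: [0.1, 0.5, -0.4]
gripper_width: -0.1
```

```bash
python3 -c "from h import *;log()"
```

```text
2.2 [ 0.825  0.54   0.92   0.24   2.117 -0.282] [242.6 469.6 376.2]
[[-0.848  0.298 -0.437]
 [ 0.405  0.897 -0.174]
 [ 0.341 -0.325 -0.882]]
```

>>> {"api": "play_rows", "payload": {"deltas": [[[-1,0,0,0,0,0,255],[-1,0,0,-0.5,0,0,255],[-1,0,0,-0.5,0,0,255],[-1,0,0,-0.5,0,0,255],[-1,1,0,-0.5,0,0,255],[-1,1,0,-0.5,0,0,255],[0,0,0,0,0,0,255]]]}}

```text
t: 2.9
tcp_pos: [350.2, 414.7, 331.2]
ee_rot: [-0.637, -2.566, -0.388]
ft_force: [-0.6, 0.2, -0.4]
gripper_width: -0.3
```

```bash
python3 -c "from h import *;log()"
```

```text
2.9 [ 0.431  0.36   1.349  0.515  1.632 -0.674] [350.2 414.7 331.2]
[[-0.784  0.499 -0.369]
 [ 0.367  0.853  0.372]
 [ 0.5    0.156 -0.852]]
```

>>> {"api": "play_rows", "payload": {"deltas": [[[0,1,0,-0.5,0,-0.5,255],[0,1,0,-0.5,0,-0.5,255],[0,1,0,-0.5,0,-0.5,255],[0,1,0,-0.5,0,-0.5,255],[0,0,0,0,0,0,255]]]}}

```text
t: 3.4
tcp_pos: [471.4, 344.2, 345.7]
ee_rot: [-0.516, -2.229, -0.448]
ft_force: [-0.1, -0.0, -1.9]
gripper_width: 0.3
```

```bash
python3 -c "from h import *;log()"
```

```text
3.4 [ 0.177  0.673  0.978  0.709  2.068 -0.779] [471.4 344.2 345.7]
[[-0.607  0.497 -0.621]
 [ 0.218  0.855  0.471]
 [ 0.764  0.15  -0.627]]
```

>>> {"api": "play_rows", "payload": {"deltas": [[[0,1,0,-0.5,0,-0.5,255],[0,1,0,-0.5,0,-0.5,255],[0,1,0,0,0,-0.5,255],[0,1,0,0,0,-0.5,255],[0,0,0,0,0,0,255]]]}}

```text
t: 3.9
tcp_pos: [568.0, 287.2, 359.7]
ee_rot: [-0.398, -1.894, -0.498]
ft_force: [0.5, 1.2, -1.6]
gripper_width: 0.2
```

```bash
python3 -c "from h import *;log()"
```

```text
3.9 [ 0.06   1.054  0.422  1.146  2.477 -0.446] [568.  287.2 359.7]
[[-0.359  0.494 -0.792]
 [ 0.041  0.856  0.515]
 [ 0.933  0.152 -0.327]]
```

```bash
cat > fit.py <<'E'
from h import *
from scipy.optimize import least_squares
L=[json.loads(l) for l in open("log.txt")]
L.append([[0.979,0.342,1.5241,0,1.2754,-0.146],[226.34,473.73,231.33],list(R.from_matrix([[-.902,.431,0],[.431,.902,0],[0,0,-1]]).as_rotvec())])
Z=lambda a:R.from_euler('z',a).as_matrix();Y=lambda a:R.from_euler('y',a).as_matrix()
def fk(p,q,s=(1,1)):
    a1,d,h,L2,a3,L3,L6,c=p
    M=Z(q[0]);x=M@[a1,d,h];M=M@Y(q[1]);x=x+M@[0,0,L2];M=M@Y(q[2]);x=x+M@[a3,0,L3]
    M=M@Z(s[0]*q[3])@Y(q[4]);x=x+M@[0,0,L6];return x,M@Z(s[1]*q[5]+c)
def res(p,s): 
    o=[]
    for q,x,r in L:
        a,M=fk(p,q,s);o+=list(a-x)+list(100*(R.from_matrix(M).inv()*R.from_rotvec(r)).as_rotvec())
    return o
def fit():
    best=None
    for s in [(1,1),(1,-1),(-1,1),(-1,-1)]:
      for c in [0,1.57,3.14,-1.57]:
        f=least_squares(res,[0,70,300,400,0,400,250,c],args=(s,))
        if best is None or f.cost<best[0]: best=(f.cost,s,f.x,f.fun)
    return best
if __name__=="__main__":
    b=fit();print(b[0],b[1],b[2].round(3));print(b[3].reshape(-1,6).round(1))
E
python3 fit.py
```

```text
0.0001566815360846839 (1, 1) [2.60000e-02 7.64140e+01 2.22899e+02 5.06163e+02 4.64900e+01 3.79583e+02
 3.13471e+02 1.57100e+00]
[[-0.  0.  0. -0. -0.  0.]
 [-0.  0.  0.  0.  0.  0.]
 [ 0.  0.  0. -0. -0.  0.]
 [ 0. -0. -0. -0. -0.  0.]
 [-0. -0. -0.  0.  0.  0.]
 [ 0. -0. -0.  0.  0. -0.]]
```

```bash
cat > ik.py <<'E'
from fit import *
lo=np.array([-2.53,-.77,.04,-1,.28,-3.11]);hi=np.array([2.53,2.02,2.7,4.14,2.66,3.11])
_b=fit();P=_b[2];S=_b[1]
def ik(x,M,q0):
    f=lambda q:np.r_[(fk(P,q,S)[0]-x)/100,(R.from_matrix(fk(P,q,S)[1]).inv()*R.from_matrix(M)).as_rotvec()]
    r=least_squares(f,np.clip(q0,lo+1e-3,hi-1e-3),bounds=(lo,hi));return r.x,np.sqrt(2*r.cost)
def Mt(psi,th,roll=0): # tool z heading psi deg, th deg below horizontal, tool x up
    p,t,=np.radians([psi,th]);z=np.array([np.cos(p)*np.cos(t),np.sin(p)*np.cos(t),-np.sin(t)])
    x=np.array([0,0,1.])-z*(-np.sin(t));x/=np.linalg.norm(x);M=np.c_[x,np.cross(z,x),z]
    return M@Z(np.radians(roll))
E
python3 - <<'E'
from ik import *
np.set_printoptions(precision=2,suppress=True)
rng=np.random.default_rng(0)
for th in (0,15,30):
  for psi in (-20,0,15,30,60,90,120):
    for roll in (0,180):
      M=Mt(psi,th,roll);x=np.array([672,145,178])+10*M[:,2]
      sol=[]
      for k in range(12):
        q,e=ik(x,M,rng.uniform(lo,hi))
        if e<1e-3 and not any(np.abs(q-s).max()<.05 for s in sol): sol.append(q)
      for q in sol: print(th,psi,roll,q,(np.minimum(q-lo,hi-q)).min().round(2))
E
```

```text
0 -20 0 [ 0.4   0.86  1.98  3.92  1.35 -1.78] 0.22
0 -20 180 [0.4  0.86 1.98 3.92 1.35 1.36] 0.22
0 0 0 [ 0.18  0.84  2.15  3.32  1.42 -1.6 ] 0.55
0 0 180 [0.18 0.84 2.15 3.32 1.42 1.54] 0.55
0 15 0 [-0.03  0.84  2.18  2.85  1.45 -1.54] 0.52
0 15 180 [-0.03  0.84  2.18  2.85  1.45  1.61] 0.52
0 30 0 [-0.2   0.84  2.11  2.41  1.43 -1.45] 0.59
0 30 180 [-0.2   0.84  2.11  2.41  1.43  1.69] 0.59
0 60 0 [-0.37  0.9   1.77  1.71  1.5  -1.1 ] 0.93
0 60 180 [-0.37  0.9   1.77  1.71  1.5   2.04] 0.93
0 90 0 [-0.34  1.06  1.27  1.33  1.82 -0.78] 0.84
0 90 180 [-0.34  1.06  1.27  1.33  1.82  2.36] 0.75
0 120 0 [-0.23  1.31  0.62  1.25  2.27 -0.47] 0.39
0 120 180 [-0.23  1.31  0.62  1.25  2.27  2.67] 0.39
15 -20 0 [ 0.39  0.69  1.96  4.05  0.97 -1.97] 0.09
15 -20 180 [0.39 0.69 1.96 4.05 0.97 1.18] 0.09
15 0 0 [ 0.18  0.65  2.13  3.35  0.95 -1.65] 0.57
15 0 180 [0.18 0.65 2.13 3.35 0.95 1.49] 0.57
15 15 0 [-0.02  0.64  2.15  2.81  0.98 -1.46] 0.55
15 15 180 [-0.02  0.64  2.15  2.81  0.98  1.68] 0.55
15 30 0 [-0.19  0.65  2.09  2.31  1.02 -1.27] 0.61
15 30 180 [-0.19  0.65  2.09  2.31  1.02  1.8
[... 228 characters left out ...]
22  1.2   0.66  1.02  2.16 -0.56] 0.5
15 120 180 [-0.22  1.2   0.66  1.02  2.16  2.58] 0.5
30 0 0 [ 0.16  0.51  2.02  3.48  0.44 -1.79] 0.16
30 0 180 [0.16 0.51 2.02 3.48 0.44 1.35] 0.16
30 15 0 [ 0.    0.49  2.04  2.64  0.48 -1.25] 0.2
30 15 180 [0.   0.49 2.04 2.64 0.48 1.89] 0.2
30 30 0 [-0.14  0.52  1.99  2.01  0.63 -0.9 ] 0.35
30 30 180 [-0.14  0.52  1.99  2.01  0.63  2.24] 0.35
30 60 0 [-0.29  0.64  1.7   1.32  1.06 -0.65] 0.78
30 60 180 [-0.29  0.64  1.7   1.32  1.06  2.5 ] 0.61
30 90 0 [-0.29  0.83  1.27  0.98  1.53 -0.6 ] 1.13
30 90 180 [-0.29  0.83  1.27  0.98  1.53  2.54] 0.57
30 120 0 [-0.2   1.08  0.73  0.81  2.03 -0.62] 0.63
30 120 180 [-0.2   1.08  0.73  0.81  2.03  2.52] 0.59
```

```bash
cat > sim.py <<'E'
from ik import *
np.set_printoptions(precision=2,suppress=True)
def sim(rows,x,M,q,verb=3):
    q=np.array(q);mm=9;mv=0
    for i,r in enumerate(rows):
        r=np.array(r,float);x=x+M@(r[3:6]*50);M=M@R.from_rotvec(np.radians(5)*r[:3]).as_matrix()
        n,e=ik(x,M,q);mv=max(mv,(np.abs(n-q)*10/[2.57,2.57,3.14,3.14,3.14,3.14]).max())
        q=n
        if i%verb==verb-1 or e>1e-2: print(i+1,q,"e%.3f m%.2f v%.2f"%(e,np.minimum(q-lo,hi-q).min(),mv),"tcp",x,"wrist",x-M[:,2]*P[6],"z",M[:,2]);mv=0
    return x,M,q
def cur():
    s=state();return s["tcp_pos"],R.from_rotvec(s["ee_rot"]).as_matrix(),s["q"]
E
python3 - <<'E'
from sim import *
x,M,q=cur()
w=R.from_matrix(M.T@Mt(15,15)).as_rotvec(degrees=True);print(w,w/5)
n=int(np.ceil(np.abs(w/5).max()));print(n,w/5/n)
r=list(np.round(w/5/n,2))+[0,0,0]
x2,M2,q2=sim([r]*n,x,M,q)
E
```

```text
[-127.29   -8.2    43.78] [-25.46  -1.64   8.76]
26 [-0.98 -0.06  0.34]
3 [-0.02  0.89  0.79  1.08  2.22 -0.56] e0.000 m0.44 v0.43 tcp [568.02 287.21 359.71] wrist [766.05  63.53 454.66] z [-0.63  0.71 -0.3 ]
6 [-0.08  0.75  1.1   1.12  1.98 -0.6 ] e0.000 m0.68 v0.34 tcp [568.02 287.21 359.71] wrist [700.81  17.2  447.6 ] z [-0.42  0.86 -0.28]
9 [-0.14  0.61  1.37  1.19  1.75 -0.62] e0.000 m0.91 v0.30 tcp [568.02 287.21 359.71] wrist [625.43  -9.89 441.59] z [-0.18  0.95 -0.26]
12 [-0.17  0.49  1.62  1.31  1.52 -0.65] e0.000 m1.08 v0.27 tcp [568.02 287.21 359.71] wrist [545.44 -15.73 437.06] z [ 0.07  0.97 -0.25]
15 [-0.16  0.37  1.83  1.47  1.29 -0.68] e0.000 m0.87 v0.25 tcp [568.02 287.21 359.71] wrist [466.73   0.09 434.35] z [ 0.32  0.92 -0.24]
18 [-0.1   0.26  2.01  1.71  1.04 -0.73] e0.000 m0.69 v0.28 tcp [568.02 287.21 359.71] wrist [395.1   36.42 433.67] z [ 0.55  0.8  -0.24]
21 [ 0.04  0.17  2.13  2.08  0.75 -0.86] e0.000 m0.47 v0.46 tcp [568.02 287.21 359.71] wrist [335.79  90.59 435.05] z [ 0.74  0.63 -0.24]
24 [ 0.26  0.14  2.15  2.78  0.49 -1.3 ] e0.000 m0.21 v0.94 tcp [568.02 287.21 359.71] wrist [293.19 158.6  438.41] z [ 0.88  0.41 -0.25]
```

>>> {"api": "play_rows", "payload": {"deltas": [[[-0.98,-0.06,0.34,0,0,0,255],[-0.98,-0.06,0.34,0,0,0,255],[-0.98,-0.06,0.34,0,0,0,255],[-0.98,-0.06,0.34,0,0,0,255],[-0.98,-0.06,0.34,0,0,0,255],[-0.98,-0.06,0.34,0,0,0,255],[-0.98,-0.06,0.34,0,0,0,255],[-0.98,-0.06,0.34,0,0,0,255],[-0.98,-0.06,0.34,0,0,0,255],[-0.98,-0.06,0.34,0,0,0,255]]]}}

```text
t: 4.9
tcp_pos: [563.8, 289.2, 364.6]
ee_rot: [-1.231, -1.559, -1.095]
ft_force: [0.2, -0.1, 0.3]
gripper_width: -0.2
```

>>> {"api": "play_rows", "payload": {"deltas": [[[-0.98,-0.06,0.34,0,0,0,255],[-0.98,-0.06,0.34,0,0,0,255],[-0.98,-0.06,0.34,0,0,0,255],[-0.98,-0.06,0.34,0,0,0,255],[-0.98,-0.06,0.34,0,0,0,255],[-0.98,-0.06,0.34,0,0,0,255],[-0.98,-0.06,0.34,0,0,0,255],[-0.98,-0.06,0.34,0,0,0,255],[-0.98,-0.06,0.34,0,0,0,255],[0,0,0,0,0,0,255]]]}}

```text
t: 5.9
tcp_pos: [561.5, 290.4, 364.6]
ee_rot: [-1.907, -0.969, -1.545]
ft_force: [0.4, -0.3, 0.1]
gripper_width: -0.1
```

```bash
cat > plan.py <<'E'
from sim import *
def plan(x,M,q,xt,Mtgt,n):
    # n equal tool-frame rows, solved so that the end pose is hit
    w=R.from_matrix(M.T@Mtgt).as_rotvec(degrees=True)/5/n
    dR=R.from_rotvec(np.radians(5)*w).as_matrix();A=np.zeros((3,3));Mi=M.copy()
    for i in range(n): A+=Mi*50;Mi=Mi@dR
    row=np.round(np.r_[w,np.linalg.solve(A,np.array(xt)-x)],2);print(n,"rows",row.tolist());return sim([row]*n,x,M,q)
E
python3 - <<'E'
from plan import *
log();x,M,q=cur()
x,M,q=plan(x,M,q,[560,200,230],Mt(40,15),6)
x,M,q=plan(x,M,q,[600,130,150],Mt(15,15),7)
E
```

```text
5.9 [-0.06  0.21  2.06  1.81  0.94 -0.76] [561.5 290.4 364.6]
[[ 0.1   0.78  0.62]
 [ 0.22 -0.62  0.75]
 [ 0.97  0.06 -0.23]]
6 rows [-0.34, -0.06, 0.19, -0.5, 0.19, -0.11]
3 [-0.14  0.31  2.19  1.96  1.   -0.99] e0.000 m0.51 v0.25 tcp [563.62 244.17 296.98] wrist [349.95  27.99 373.62] z [ 0.68  0.69 -0.24]
6 [-0.22  0.45  2.31  2.09  1.09 -1.23] e0.000 m0.39 v0.25 tcp [559.3  198.69 229.02] wrist [327.49   3.83 310.  ] z [ 0.74  0.62 -0.26]
7 rows [-0.69, -0.0, 0.19, -0.22, 0.23, 0.06]
3 [-0.17  0.55  2.36  2.4   1.13 -1.41] e0.000 m0.34 v0.33 tcp [579.97 171.05 194.87] wrist [315.96  22.66 275.77] z [ 0.84  0.47 -0.26]
6 [-0.11  0.66  2.38  2.69  1.22 -1.52] e0.000 m0.32 v0.32 tcp [595.12 140.09 160.68] wrist [308.13  43.36 241.57] z [ 0.92  0.31 -0.26]
```

>>> {"api": "play_rows", "payload": {"deltas": [[[-0.34,-0.06,0.19,-0.5,0.19,-0.11,255],[-0.34,-0.06,0.19,-0.5,0.19,-0.11,255],[-0.34,-0.06,0.19,-0.5,0.19,-0.11,255],[-0.34,-0.06,0.19,-0.5,0.19,-0.11,255],[-0.34,-0.06,0.19,-0.5,0.19,-0.11,255],[-0.34,-0.06,0.19,-0.5,0.19,-0.11,255]]]}}

```text
t: 6.5
tcp_pos: [562.4, 197.2, 228.2]
ee_rot: [-2.072, -0.756, -1.595]
ft_force: [0.7, -0.8, -0.1]
gripper_width: 0.0
```

>>> {"api": "play_rows", "payload": {"deltas": [[[-0.69,0,0.19,-0.22,0.23,0.06,255],[-0.69,0,0.19,-0.22,0.23,0.06,255],[-0.69,0,0.19,-0.22,0.23,0.06,255],[-0.69,0,0.19,-0.22,0.23,0.06,255],[-0.69,0,0.19,-0.22,0.23,0.06,255],[-0.69,0,0.19,-0.22,0.23,0.06,255],[-0.69,0,0.19,-0.22,0.23,0.06,255],[0,0,0,0,0,0,255]]]}}

```text
t: 7.3
tcp_pos: [602.1, 129.0, 147.5]
ee_rot: [-2.35, -0.305, -1.802]
ft_force: [0.5, 1.1, -0.0]
gripper_width: -0.0
```

```bash
python3 - <<'E'
from plan import *
log()
c=cam("side");cv2.imwrite("pics/side1.png",cv2.resize(c["pixels"][100:320,120:440],None,fx=2.4,fy=2.4))
w=cam("wrist");cv2.imwrite("pics/w1.png",w["pixels"])
for q in ["lamp_switch","alarm_switch"]:
  for n,k in (("side",c),("wrist",w)):
    r=models.trace(n,q)[:1]
    print(q,n,[(i["p"],i["centre"]) for i in r],proj(k,[672.7,144.6,210]),proj(k,[658.6,-25.1,210]))
x,M,q=cur()
x,M,q=plan(x,M,q,np.array([672,145,165])+12*Mt(15,15)[:,2],Mt(15,15),4)
x,M,q=plan(x,M,q,x+[0,0,30],Mt(15,15),6)
E
```

```text
7.3 [-0.09  0.7   2.38  2.79  1.25 -1.54] [602.1 129.  147.5]
[[ 0.25  0.26  0.93]
 [ 0.06 -0.97  0.25]
 [ 0.97 -0.01 -0.26]]
lamp_switch side [(0.76, [265.1, 206.4])] [263.27 200.26] [358.4  154.89]
lamp_switch wrist [(0.92, [326.2, 92.7])] [325.56  92.64] [686.32 120.16]
alarm_switch side [(0.68, [358.5, 156.7])] [263.27 200.26] [358.4  154.89]
alarm_switch wrist [] [325.56  92.64] [686.32 120.16]
4 rows [0.0, -0.0, -0.02, 0.17, 0.0, 0.39]
3 [-0.03  0.68  2.21  2.82  1.06 -1.49] e0.000 m0.49 v0.21 tcp [663.45 143.6  158.35] wrist [370.76  65.49 238.99] z [ 0.93  0.25 -0.26]
6 rows [0.0, -0.0, 0.0, 0.1, 0.0, -0.03]
3 [-0.01  0.64  2.15  2.82  0.97 -1.46] e0.000 m0.55 v0.05 tcp [683.29 148.92 177.2 ] wrist [390.6   70.81 257.84] z [ 0.93  0.25 -0.26]
6 [-0.01  0.6   2.15  2.81  0.93 -1.44] e0.000 m0.55 v0.05 tcp [682.81 148.82 192.85] wrist [390.12  70.71 273.49] z [ 0.93  0.25 -0.26]
```

View pics/side1.png

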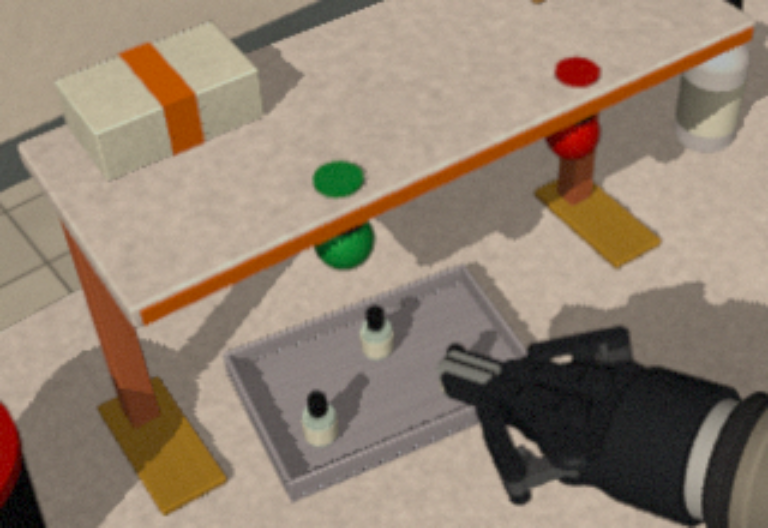

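View pics/w1.png

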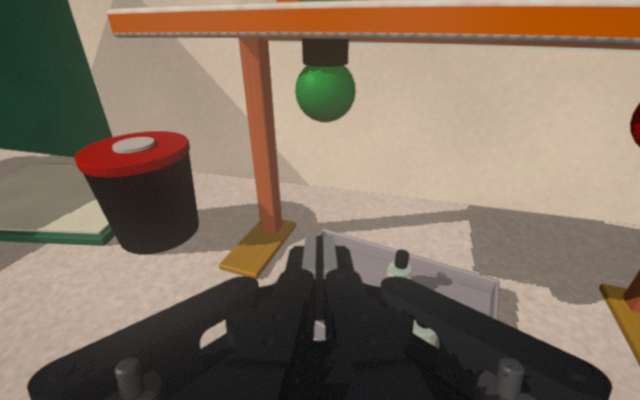

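The wrist view puts the green knob at (326,92), which matches the projection of my measured point (325.6,92.6). The red knob is far right at (638,125), and the path in is clear. I'll go in beneath the knob.

>>> {"api": "play_rows", "payload": {"deltas": [[[0,0,0,0.17,0,0.39,255],[0,0,0,0.17,0,0.39,255],[0,0,0,0.17,0,0.39,255],[0,0,0,0.17,0,0.39,255],[0,0,0,0,0,0,255],[0,0,0,0,0,0,255]]]}}

```text
t: 8.2
tcp_pos: [683.2, 148.7, 160.6]
ee_rot: [-2.353, -0.301, -1.804]
ft_force: [0.6, -0.7, -0.0]
gripper_width: 0.7
```

>>> {"api": "play_rows", "payload": {"deltas": [[[0,0,0,0.1,0,-0.03,255],[0,0,0,0.1,0,-0.03,255],[0,0,0,0.1,0,-0.03,255],[0,0,0,0,0,0,255],[0,0,0,0,0,0,255]]]}}

```text
t: 8.7
tcp_pos: [683.2, 148.3, 176.3]
ee_rot: [-2.353, -0.3, -1.805]
ft_force: [0.0, -1.0, 0.3]
gripper_width: -0.2
```

>>> {"api": "play_rows", "payload": {"deltas": [[[0,0,0,0.05,0,-0.01,255],[0,0,0,0.05,0,-0.01,255],[0,0,0,0,0,0,255],[0,0,0,0,0,0,255]]]}}

```text
t: 9.1
tcp_pos: [683.3, 148.4, 180.5]
ee_rot: [-2.354, -0.3, -1.803]
ft_force: [-0.9, -0.0, -2.8]
gripper_width: -0.5
```

>>> {"api": "play_rows", "payload": {"deltas": [[[0,0,0,0.05,0,-0.01,255],[0,0,0,0.05,0,-0.01,255],[0,0,0,0.05,0,-0.01,255],[0,0,0,0,0,0,255]]]}}

```text
t: 9.5
tcp_pos: [683.8, 148.6, 188.9]
ee_rot: [-2.353, -0.3, -1.804]
ft_force: [-3.9, -1.5, -3.0]
gripper_width: 0.0
```

>>> {"api": "play_rows", "payload": {"deltas": [[[0,0,0,0.04,0,-0.01,255],[0,0,0,0,0,0,255],[0,0,0,0,0,0,255]]]}}

```text
t: 9.8
tcp_pos: [683.6, 148.5, 189.6]
ee_rot: [-2.356, -0.3, -1.801]
ft_force: [-2.0, -1.0, -8.6]
gripper_width: -0.1
```

>>> {"api": "play_rows", "payload": {"deltas": [[[0,0,0,0.02,0,0,255],[0,0,0,0,0,0,255],[0,0,0,0,0,0,255]]]}}

```text
t: 10.1
tcp_pos: [683.5, 148.6, 189.7]
ee_rot: [-2.357, -0.3, -1.799]
ft_force: [-2.3, -1.4, -15.2]
gripper_width: 0.3
```

```bash
python3 - <<'E'
from plan import *
s=state();print(s["ft_force"],s["tcp_pos"])
c=cam("side");w=cam("wrist")
cv2.imwrite("pics/w2.png",w["pixels"])
x,M,q=cur()
x,M,q=plan(x,M,q,x-[0,0,20],M,4);x,M,q=plan(x,M,q,[600,126,155],M,4)
E
```

```text
[ -2.32  -1.39 -15.16] [683.53 148.58 189.72]
4 rows [0.0, 0.0, 0.0, -0.1, 0.0, 0.03]
3 [-0.01  0.64  2.15  2.82  0.97 -1.45] e0.000 m0.55 v0.05 tcp [683.9  148.72 174.11] wrist [391.61  71.07 256.61] z [ 0.93  0.25 -0.26]
4 rows [0.0, 0.0, 0.0, -0.18, 0.0, -0.4]
3 [-0.07  0.66  2.32  2.8   1.15 -1.51] e0.000 m0.38 v0.20 tcp [621.16 132.27 158.63] wrist [328.87  54.61 241.14] z [ 0.93  0.25 -0.26]
```

View pics/w2.png

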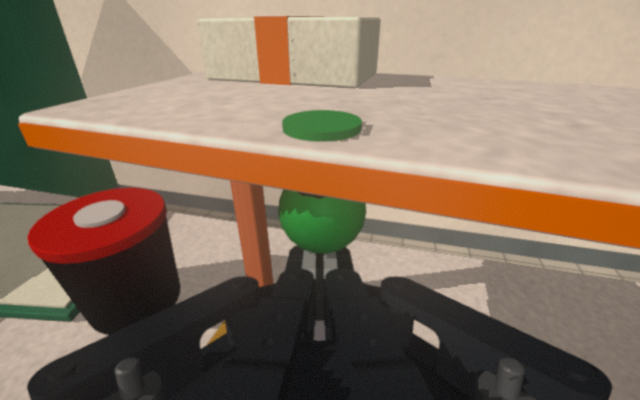

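The force rises with no further travel, so the knob is at its stop (ball at (322,215), resting on the fingers). I'll back off downward, then out.

>>> {"api": "play_rows", "payload": {"deltas": [[[0,0,0,-0.12,0,0.03,255],[0,0,0,-0.12,0,0.03,255],[0,0,0,-0.12,0,0.03,255],[0,0,0,-0.12,0,0.03,255],[0,0,0,-0.12,0,0.03,255],[0,0,0,0,0,0,255]]]}}

```text
t: 10.8
tcp_pos: [683.8, 148.6, 160.0]
ee_rot: [-2.354, -0.3, -1.803]
ft_force: [-0.6, 0.3, -0.7]
gripper_width: -0.5
```

>>> {"api": "play_rows", "payload": {"deltas": [[[0,0,0,-0.12,0,-0.4,255],[0,0,0,-0.12,0,-0.4,255],[0,0,0,-0.12,0,-0.4,255],[0,0,0,-0.12,0,-0.4,255],[0,0,0,0,0,0,255],[0,0,0,0,0,0,255]]]}}

```text
t: 11.4
tcp_pos: [603.7, 127.2, 158.7]
ee_rot: [-2.353, -0.3, -1.805]
ft_force: [-0.1, -1.0, 0.5]
gripper_width: -0.0
```

```bash
python3 - <<'E'
from plan import *
s=state();print(s["t"],s["ft_force"],s["tcp_pos"],s["joint_velocities"])
w=cam("wrist");c=cam("side");cv2.imwrite("pics/w3.png",w["pixels"]);old=cv2.imread("pics/side0.png")
for n,k in (("wrist",w),("side",c)):
    r=models.trace(n,"lamp_switch");print(n,[(i["p"],i["centre"]) for i in r][:1],"off:",proj(k,[672.7,144.6,210]),"on:",proj(k,[672.7,144.6,222]))
print([(i["p"],i["centre"]) for i in models.trace("side","alarm_switch")][:1])
print("tray",[(i["p"],i["centre"]) for i in models.trace("side","tray")][:1])
# red-knob and vial patch shifts vs start
for nm,(x0,x1,y0,y1) in dict(red=(345,372,145,172),vial=(240,265,258,290),vial2=(266,290,222,252),tray=(210,262,240,306)).items():
    print(nm,cv2.phaseCorrelate(np.float32(cv2.cvtColor(old[y0:y1,x0:x1],6)),np.float32(cv2.cvtColor(c["pixels"][y0:y1,x0:x1],6))))
E
```

```text
11.4 [-0.11 -0.96  0.47] [603.72 127.15 158.68] [ 0.01 -0.   -0.03  0.   -0.   -0.  ]
wrist [(0.61, [321.5, 92.2])] off: [320.88 110.97] on: [320.81  90.5 ]
side [(0.79, [267.2, 203.3])] off: [263.27 200.26] on: [262.67 194.02]
[(0.52, [359.3, 159.0])]
tray [(0.63, [270.4, 259.9])]
red ((0.35689050142577017, 0.5564681465999062), 1.0169744200503712)
vial ((0.6363003737830191, 0.12239954925871999), 1.0805603513121604)
vial2 ((0.0005364849504392311, 0.06369769307917572), 1.0249570661120944)
tray ((0.048678883427580644, 0.05738540525664604), 0.9860361160043581)
```

View pics/w3.png

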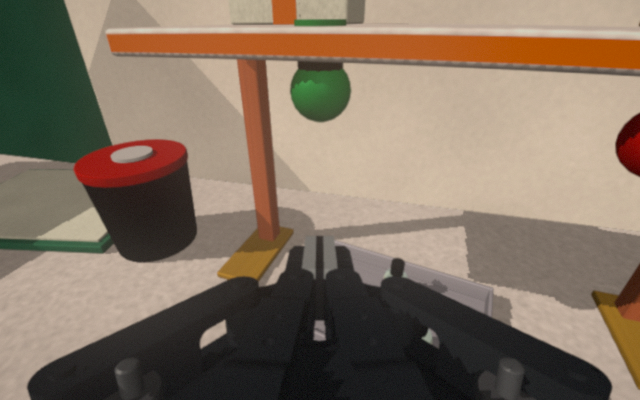

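The ball is at (321,92). The model predicts row 111 for off and 90.5 for fully on, so it's up by about 11 mm and staying there. The arm is clear of everything.

```bash
python3 -c "from rig import order;print(order.job_done())"
```

```text
the job is handed in; nothing more can be done
None
```

The green lamp knob is pushed up about 11 of its 12 mm and stayed there after the gripper backed out. I handed the job in at about 11.5 s. To do it I brought the closed gripper in under the shelf lip, nearly level, lifted until the knob hit its upper stop, then lowered and withdrew.

**Last checks**
- **Force:** about 3 N while the knob slid, then 15 N at the stop with no further travel. After withdrawing it read about 1 N, so nothing is being touched.
- **Green knob:** the wrist camera shows it at row 92.2, where off would be row 111.0 and fully on row 90.5.
- **Red knob and tray:** in the side camera, patches on the red knob, the tray and two vials have moved by less than 0.7 px since the start, so they were not disturbed.

**One disagreement:** in the side camera the shelf hides the top of the green knob. The network's centre there was about 3 px below where I'd expect it off and 9 px below fully on, so I relied on the wrist view and the force at the stop.

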